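# Wedge the rocking balance slab

## Task

The stone slab under the weighing balance rocks because the rubber foot is gone from its front left corner (front is the side towards the robot). Take the rubber wedge lying to the left on the bench and push it, thin end first, flat on the bench and square to the slab, from the front under the front edge close to that corner until it jams tight; push firmly with about 15 N, and never force it with more than 25 N. Leave the wedge jammed there and leave the balance and everything else on the bench where they are.

Things in the scene. Friction and masses are not known exactly. Their poses are not given: they have to be found in the camera images.
- gap_place (a point): Where the wedge belongs: the point at bench height (to 2 mm) right below the slab's lower front edge, 45 mm from its front left corner (corner at y = +45 mm). Fixed; x points level to the slab's rear, square to the front edge, y along that edge to the left, z up. The gap between bench and slab here is 5 to 17 mm, changes from run to run and is not reported: it must be felt.
- slab_mark (a point): Point at bench height (to 2 mm) below the middle of the slab, same axes as gap_place; fixed. The slab is a dark granite plate 320 mm deep (x), 380 mm wide (y), 40 mm thick, 13 kg, its top about 50 mm above the bench, on 3 unevenly worn rubber feet. The white balance (220 x 180 mm, 68 mm high) stands on it towards its rear right. Stone and bench hardly give: 1 to 2 mm past first touch the wedge is tight.
- wedge_mid (a point): Middle of the loose wedge, 7 mm above its underside. Dark grey rubber door-wedge shape, 90 g, 125 mm long (x), 36 mm wide (y), flat below; tapers evenly from a 24 mm high heel (x = -62.5 mm) to a 3 mm high thin end (x = +62.5 mm). z up. It lies flat left of the slab, thin end roughly away from the robot. Gripped across its width, near the heel; pushed at the heel it slides in and, once jammed, stays by friction.
- wedge_tip (a point): Middle of the lower edge of the wedge's thin end: 62.5 mm along x from its middle, on the underside; same axes as wedge_mid. A wedge that is pushed in while held slightly off the bench drops and works loose when let go: push the heel once more after letting go, or push it free on the bench.
- tube_rack: Wire rack full of plugged culture tubes, to be left alone: 114 mm (x) by 192 mm (y), 165 mm high with the tubes; origin under its centre.
- reagent_bottle: Amber bottle, to be left alone: 68 mm across, 150 mm high; origin under its centre.
- dish_stack: Stack of four clear culture dishes, to be left alone: 92 mm across, 60 mm high; origin under its centre.
Mind the look-alikes: they are no part of the job. Of the things that look like the part that bears wedge_mid, the larger one is meant.

How it is judged:
By the outcome, as a careful person would: the job done as asked, in the order asked, and still so for the second after the job is handed in, with the robot touching nothing.
It also fails if it takes over 48 s, if anything falls off the work surface, if the arm or the gripper's body presses on something with over 40 N, if the wrist force passes 120 N, or if a joint passes its speed limit or range.

## Robot

A 7-joint arm with a two-finger parallel gripper is mounted at the origin on the work surface. World frame = base frame: x ahead of the robot, y to its left, z up, the work surface at z = 0. Lengths are in mm, angles in rad, forces in N, time in s.
With the tool pointing down it reaches from about 425 to 875 mm from the base axis. Payload 4.7 kg.
Tool frame: the origin (TCP) lies midway between the tips of the shut fingers; the grasp point (between the pads) lies 19 mm behind it; z points along the fingers, x is the direction in which the jaws open and shut, and the axes are right-handed (so a half turn about z gives the same grasp; the last joint's range is limited). The gripper opens to 85 mm and grips with 20 to 120 N. Pads are 22 mm wide; open, the fingers measure 114 mm over their backs; the gripper's body (76 mm by 85 mm) begins 54 mm behind the grasp point. The pads swing forward as they close: fully open they stand 13 mm farther back than shut.
Start: joints at [1.179, 0.321, -0.07, 1.45, 0.023, 1.371, -0.057], TCP at [256.573, -597.24, 231.349] pointing down, gripper open.
Joint ranges: [-2.86, 2.86], [-0.3, 2.09], [-1.38, 1.24], [0.06, 2.45], [-1.56, 4.7], [0.09, 2.05], [-2.69, 2.69]. Speed limits (rad/s): [2.57, 2.57, 3.14, 3.14, 3.14, 3.14, 3.14].

## Interface

Orientations are given as [roll, pitch, yaw] about the fixed x, y, z axes, in that order (R = Rz(yaw) Ry(pitch) Rx(roll)).
In Python, from rig import ctrl, vision, hand_in gives the robot as it stands.
- The arm moves only by the tool arm_command, never from a script. Its argument "increments" is one flat list of numbers, 5 for each row, row after row: the opening, from -1 (shut) to 1 (fully open), then the shift along the tool's x, y, z in cm, then the turn about the tool's z in degrees. In form: [hand, dx, dy, dz, yaw, hand, dx, dy, dz, yaw, ...]. A call has exactly 5 rows; each row shifts and turns the commanded pose from where the row before left it, along the tool's axes as they then stand; what a row does not reach is not made up. A row lasts 1/12 s, in which the tool goes at most 41.7 mm and 7.16 degrees, less where a joint would pass 70% of its speed; a pose out of reach is approached as far as the arm can. A call is refused whole if a number of a shift passes 4.17 or a number of a turn 7.16, either way. A call with a gripper value outside its range is refused whole. The fingers move at their own pace and stop on an object; "newtons" is the grip in N (left out, the last holds). Time passes only in rows, so rows that do not move let the fingers close, or fill a call up. It gives the time, the measured TCP pose, the force and the opening at its end, in the units of the state.
- ctrl.read_state(): the state, without advancing time (a new reading comes with each control period).
- vision.snapshot(name): name is "scene" or "top"; returns the picture (480x640x3 uint8, red, green, blue); there is no depth.
- vision.camera_model(name): a dict with "camera_matrix" (3x3 intrinsics, pixels), "xyz" and "rotation" of the camera in the world. Camera axes: x right, y down, z forward; pixel columns grow to the right and rows downward; lengths in mm; the calibration is good to about 2 mm. A picture is of the moment at which its call begins. camera_model takes no time and is no camera call.
- hand_in(): hands the job in, once; it reports no verdict.
The state is a dict: "t": time; "qpos": joint angles; "joint_velocities": joint speeds; "joint_torque": joint torques, N m; "position": TCP position; "tool_rot": TCP orientation; "ft_force": force on the tool from outside, world axes, zero at the start; "torque": the same for the moment, N m; "gripper_width": finger opening in mm.
Only numpy, scipy, OpenCV 4.12 (cv2) and the standard library are available. Lean on these libraries where they do the work, as an engineer would, in place of code of your own. Each camera call takes 0.05 s, during which the arm holds its last target.

## Working session

There is one attempt and no reset: what is moved stays moved. The work goes in short steps, Python scripts to look and compute and a tool call to move; the robot and the scene stay as the last step left them, time stands still between calls to the robot, and variables do not carry over. Pictures are saved under pics/ and viewed, and the job is handed in when it is done.

Besides the shell and the picture viewer there is one more tool, called after "Request:" by a JSON object that holds its "method" and its "body", one argument or row to a line. arm_command: Moves the arm, as the interface text tells. Its arguments: {"type":"object","properties":{"increments":{"type":"array"},"newtons":{"type":"number"}},"required":["increments"]}

```bash
mkdir -p pics; ls
python3 - <<'E'
from rig import ctrl, vision
import cv2
for n in ("scene","top"):
    im=vision.snapshot(n); cv2.imwrite(f"pics/{n}0.png",im[:,:,::-1])
    m=vision.camera_model(n); print(n,m)
s=ctrl.read_state(); print(s)
E
```

```text
pics
scene {'camera_matrix': array([[595.32204397,   0.        , 317.07154345],
       [  0.        , 595.32204397, 240.6571275 ],
       [  0.        ,   0.        ,   1.        ]]), 'xyz': array([1182.16843869,  762.04954266, 1166.62495736]), 'rotation': array([-2.42294409, -0.01518577,  2.46207324])}
top {'camera_matrix': array([[456.04348721,   0.        , 321.34610001],
       [  0.        , 456.04348721, 239.13493882],
       [  0.        ,   0.        ,   1.        ]]), 'xyz': array([ 436.19029478,   16.8076264 , 1197.77261432]), 'rotation': array([-3.04432241, -0.00525789, -1.56104797])}
{'t': 0.1, 'qpos': array([ 1.17908541,  0.32173325, -0.07008003,  1.45154989,  0.02258721,
        1.37079354, -0.05692026]), 'joint_velocities': array([ 0.00049371, -0.00275357,  0.00129863, -0.00539851,  0.00064106,
       -0.00046865,  0.00040461]), 'joint_torque': array([-1.00166471e-04, -4.94880581e+01, -3.84117365e-01, -3.15210271e+01,
        1.30480353e-02,  7.53035856e-03, -2.52345302e-06]), 'position': array([ 256.36580428, -596.78817964,  230.34454147]), 'tool_rot': array([ 3.14151062e+00,  1.69542395e-03, -1.16498496e+00]), 'ft_force': array([-0.49482982,  0.59208992, -0.26451109]), 'torque': array([ 0.02442305,  0.02301497, -0.02602871]), 'gripper_width': 85.32677728549226}
```

View pics/scene0.png

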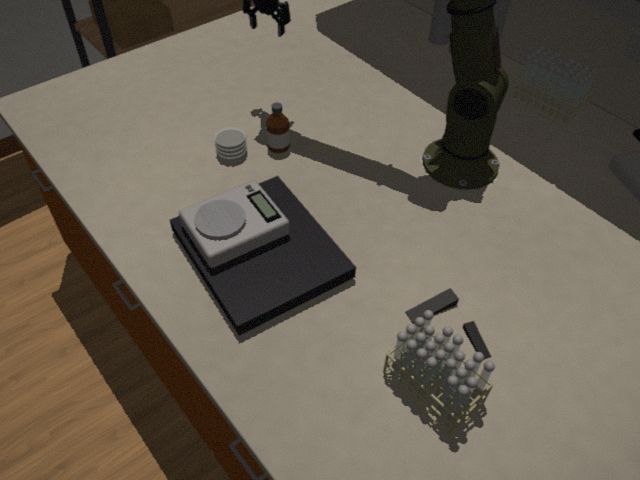

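View pics/top0.png

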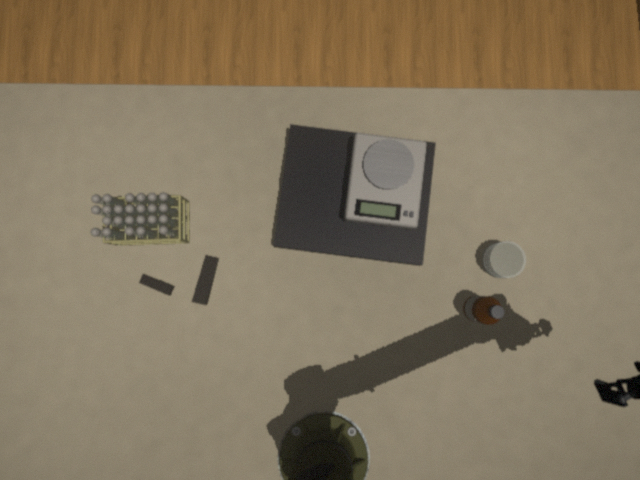

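The top view shows two dark wedges left of the slab: A at about (205,280), roughly 48 px long, and B at about (157,285), roughly 33 px. A is the larger, so it fits the description. I'll confirm that with a crop and measure.

```bash
cat > h.py <<'E'
import numpy as np, cv2
from scipy.spatial.transform import Rotation as R
from rig import ctrl, vision
def cam(n):
    m=vision.camera_model(n); return m["camera_matrix"],np.array(m["xyz"]),R.from_euler("xyz",m["rotation"]).as_matrix()
def ray(n,uv,z=0.):
    K,c,Rm=cam(n); d=Rm@np.linalg.solve(K,np.array([uv[0],uv[1],1.])); return c+d*(z-c[2])/d[2]
def proj(n,p):
    K,c,Rm=cam(n); q=K@(Rm.T@(np.array(p,float)-c)); return q[:2]/q[2]
def state():
    s=ctrl.read_state(); print({k:np.round(s[k],3) for k in("t","position","tool_rot","ft_force","gripper_width","qpos")}); return s
E
python3 - <<'E'
from h import *
t=cv2.imread("pics/top0.png"); s=cv2.imread("pics/scene0.png")
a=cv2.resize(t[235:325,120:240],None,fx=5,fy=5,interpolation=cv2.INTER_CUBIC)
b=cv2.resize(s[270:370,380:510],None,fx=5,fy=5,interpolation=cv2.INTER_CUBIC)
cv2.imwrite("pics/cropA.png",a); cv2.imwrite("pics/cropB.png",b)
c=cv2.resize(t[110:275,260:450],None,fx=4,fy=4,interpolation=cv2.INTER_CUBIC)[:600]
cv2.imwrite("pics/cropC.png",cv2.convertScaleAbs(c,alpha=1.8))
for n,im in(("top",t),("scene",s)):
    hsv=cv2.cvtColor(im,cv2.COLOR_BGR2HSV); m=((hsv[...,2]<72)).astype(np.uint8)
    cs,_=cv2.findContours(m,cv2.RETR_EXTERNAL,cv2.CHAIN_APPROX_NONE)
    for k in cs:
        if 120<cv2.contourArea(k)<60000:
            print(n,cv2.contourArea(k),cv2.minAreaRect(k),[ray(n,p)[:2].round(0).tolist() for p in cv2.boxPoints(cv2.minAreaRect(k))])
E
```

```text
top 882.5 ((618.0127563476562, 392.0101623535156), (29.17551612854004, 45.62283706665039), 83.36748504638672) [[196.0, -692.0], [210.0, -809.0], [138.0, -814.0], [124.0, -697.0]]
top 14088.5 ((395.03326416015625, 373.46331787109375), (124.61783599853516, 303.3314208984375), 52.061092376708984) [[96.0, 221.0], [579.0, -399.0], [324.0, -592.0], [-140.0, 24.0]]
top 246.0 ((156.56033325195312, 284.02587890625), (32.563995361328125, 9.060144424438477), 23.198591232299805) [[436.0, 484.0], [458.0, 476.0], [426.0, 397.0], [404.0, 405.0]]
top 558.0 ((205.63209533691406, 279.5377197265625), (13.873414993286133, 47.11466598510742), 15.945395469665527) [[390.0, 345.0], [508.0, 316.0], [499.0, 280.0], [380.0, 310.0]]
top 615.5 ((377.377197265625, 209.45191955566406), (44.3100700378418, 15.452539443969727), 7.352379322052002) [[620.0, -75.0], [662.0, -81.0], [648.0, -198.0], [606.0, -192.0]]
top 11464.5 ((353.7733154296875, 194.6320343017578), (150.71824645996094, 122.75650024414062), 7.352379322052002) [[534.0, 144.0], [865.0, 108.0], [816.0, -296.0], [487.0, -250.0]]
scene 5281.5 ((437.26232910
[... 787 characters left out ...]
.78388977050781) [[802.0, -322.0], [359.0, -324.0], [522.0, 149.0], [881.0, 108.0]]
scene 164.0 ((231.78521728515625, 159.135498046875), (12.281172752380371, 29.344091415405273), 86.05481719970703) [[547.0, -471.0], [473.0, -425.0], [502.0, -379.0], [574.0, -424.0]]
scene 24245.0 ((102.62481689453125, 321.43206787109375), (455.2018737792969, 84.25592803955078), 53.2393913269043) [[1216.0, -936.0], [980.0, -1053.0], [977.0, 400.0], [1127.0, 397.0]]
scene 51653.0 ((445.0, 120.0), (240.0, 388.0), 90.0) [[-71.0, -1183.0], [-1333.0, -224.0], [-141.0, 502.0], [661.0, -129.0]]
scene 13403.0 ((144.5, 48.0), (96.0, 289.0), 90.0) [[719.0, -1783.0], [-192.0, -1091.0], [201.0, -572.0], [946.0, -1148.0]]
```

View pics/cropA.png

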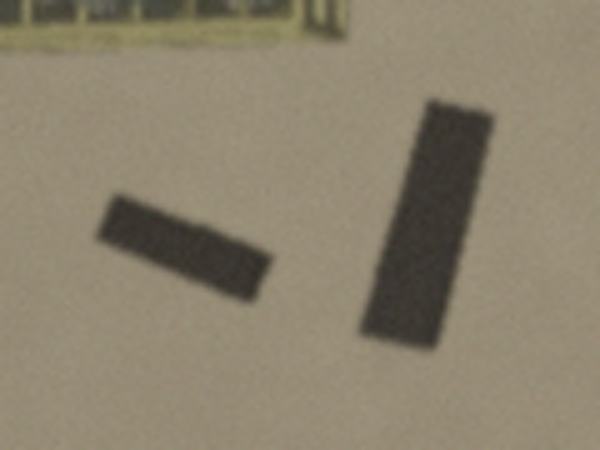

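View pics/cropB.png

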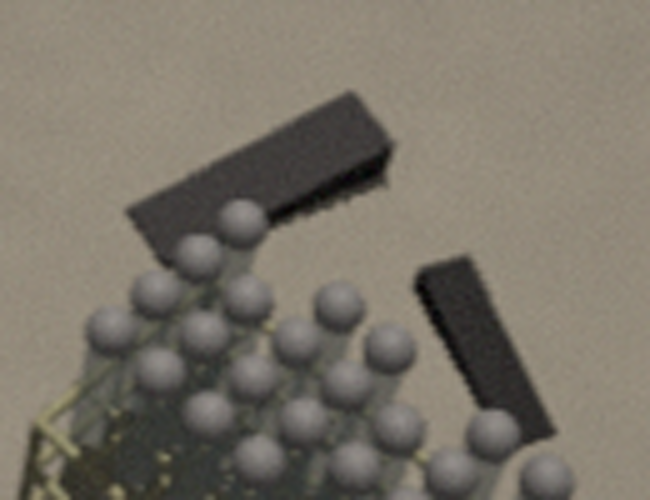

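View pics/cropC.png

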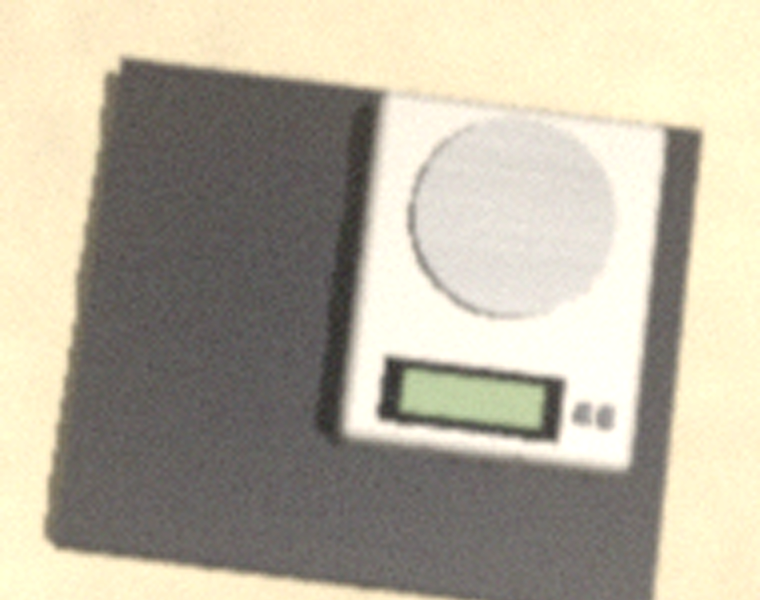

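Confirmed: A (top (205,280), scene (433,306)) is the larger wedge, with its thick heel towards the robot. B (157,285) is the smaller look-alike. Next I'll fit edges for the exact poses.

```bash
cat >> h.py <<'E'
def quad(im,seed,roi,thr,n=4,up=4,eps=0.04,hull=True):
    x0,y0,x1,y1=roi
    g=cv2.GaussianBlur(cv2.cvtColor(im,cv2.COLOR_BGR2GRAY),(3,3),0)[y0:y1,x0:x1]
    g=cv2.resize(g,None,fx=up,fy=up,interpolation=cv2.INTER_LINEAR)
    cs,_=cv2.findContours((g<thr).astype(np.uint8),cv2.RETR_EXTERNAL,cv2.CHAIN_APPROX_NONE)
    k=max(cs,key=cv2.contourArea)
    c=cv2.convexHull(k) if hull else k
    P=cv2.approxPolyDP(c,eps*cv2.arcLength(c,True),True)[:,0].astype(float)
    pts=k[:,0].astype(float); L=[]
    for i in range(len(P)):
        a,b=P[i],P[(i+1)%len(P)]; d=b-a; l=np.linalg.norm(d); d/=l
        s=(pts-a)@d; e=np.abs((pts-a)@np.array([-d[1],d[0]]))
        q=pts[(s>.12*l)&(s<.88*l)&(e<2.5*up)]
        L.append(cv2.fitLine(q.astype(np.float32),cv2.DIST_HUBER,0,.01,.01).ravel())
    out=[]
    for i in range(len(P)):
        u,v=L[i-1],L[i]
        t=np.linalg.solve(np.array([u[:2],-v[:2]]).T.astype(float),(v[2:]-u[2:]).astype(float))
        out.append((u[2:]+t[0]*u[:2]+.5)/up-.5+[x0,y0])
    return np.array(out)
E
python3 - <<'E'
from h import *
t=cv2.imread("pics/top0.png"); s=cv2.imread("pics/scene0.png")
g=cv2.cvtColor(t,cv2.COLOR_BGR2GRAY)
print("col top wedge row280",g[280,190:222]); print("front slab col 300", g[238:256,300], "left row200",g[200,270:290])
for thr in (85,95,105):
    print("W",thr,quad(t,None,(185,248,228,312),thr).round(1).tolist())
    print("S",thr,quad(t,None,(262,115,450,275),thr).round(1).tolist())
    print("Sc",thr,quad(s,None,(150,160,370,345),thr,eps=0.02).round(1).tolist())
E
```

```text
col top wedge row280 [142 141 142 142 140 140 138 115  77  61  57  54  59  57  56  54  56  54
  56  56  56  55  64  94 133 141 142 143 142 140 142 142]
front slab col 300 [ 56  59  53  56  57  58  58  58  57  61  53  62  93 127 135 137 138 135] left row200 [134 138 135 137 137 133 120  83  64  59  54  52  51  53  50  49  53  51
  48  54]
W 85 [[217.8, 257.9], [206.4, 304.2], [191.9, 301.0], [205.5, 255.2]]
S 85 [[288.3, 123.9], [434.4, 142.8], [421.4, 265.2], [270.5, 245.8]]
Sc 85 [[276.4, 173.7], [362.9, 279.6], [238.7, 343.0], [171.7, 232.8]]
W 95 [[205.3, 254.7], [218.3, 257.7], [206.6, 304.8], [191.5, 301.1]]
S 95 [[287.8, 123.4], [434.8, 142.6], [421.8, 265.6], [270.0, 246.2]]
Sc 95 [[276.2, 173.7], [355.9, 267.0], [353.5, 284.8], [238.6, 343.5], [170.7, 231.9]]
W 105 [[205.1, 254.3], [218.7, 257.5], [206.8, 305.2], [191.0, 301.4]]
S 105 [[287.2, 123.0], [435.2, 142.2], [422.2, 266.1], [269.6, 246.5]]
Sc 105 [[276.6, 173.0], [363.8, 279.8], [238.4, 343.9], [171.0, 232.9]]
```

Run:
```python
from h import *
s=cv2.imread("pics/scene0.png")
a=cv2.resize(s[165:335,160:365],None,fx=3.5,fy=3.5,interpolation=cv2.INTER_CUBIC)
cv2.imwrite("pics/cropD.png",cv2.convertScaleAbs(a,alpha=2.2))
```

```text
(no output)
```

View pics/cropD.png

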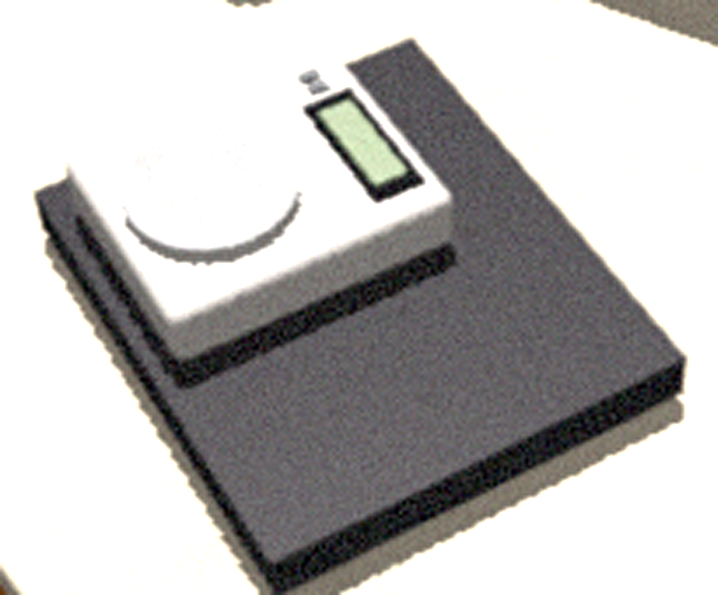

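Run:
```python
from h import *
t=cv2.imread("pics/top0.png"); s=cv2.imread("pics/scene0.png")
for thr in (62,66,70,75):
    print(thr,"S",quad(t,None,(262,115,450,275),thr).round(1).tolist())
    print("Sc",quad(s,None,(150,160,370,345),thr,eps=0.015).round(1).tolist())
a=ray("scene",(276.3,173.7),50);b=ray("scene",(355.9,267),50);print("front top edge scene",a,b,np.linalg.norm(a-b),np.degrees(np.arctan2(*(b-a)[[0,1]])))
for z in (10,50):
    print("top z",z,[ray("top",p,z)[:2].round(1).tolist() for p in [(288.3,123.9),(434.4,142.8),(421.4,265.2),(270.5,245.8)]])
W=[(205.3, 254.7), (218.3, 257.7), (206.6, 304.8), (191.5, 301.1)]
w=[ray("top",p,z)[:2] for p,z in zip(W,(3,3,24,24))]; print("wedge",np.round(w,1),[np.linalg.norm(w[i]-w[i-1]).round(1) for i in range(4)])
# averaged gray profiles perpendicular to left edge
g=cv2.GaussianBlur(cv2.cvtColor(t,cv2.COLOR_BGR2GRAY),(1,1),0)
p0=np.array([289.,125]);p1=np.array([271.5,245.5]);d=p1-p0;n=np.array([-d[1],d[0]])/np.linalg.norm(d)
for f in (np.linspace(.1,.5,60),np.linspace(.5,.9,60)):
  for o in np.arange(-6,7):
    q=p0+np.outer(f,d)+o*n; v=cv2.remap(g,q[:,:1].astype(np.float32),q[:,1:].astype(np.float32),cv2.INTER_LINEAR); print(o,v.mean().round(0),end="; ")
  print(n)
```

```text
62 S [[289.0, 125.0], [433.2, 143.9], [422.5, 235.8], [270.6, 262.4]]
Sc [[275.4, 174.4], [355.3, 267.9], [352.1, 284.0], [239.1, 341.7], [174.8, 236.1]]
66 S [[288.7, 124.8], [433.5, 143.7], [420.1, 263.7], [272.2, 245.2]]
Sc [[275.6, 174.3], [355.3, 267.7], [352.4, 284.2], [238.9, 342.0], [174.2, 235.4]]
70 S [[288.5, 124.6], [433.7, 143.3], [420.5, 264.2], [271.6, 245.4]]
Sc [[275.2, 173.7], [355.4, 267.6], [352.5, 284.3], [238.9, 342.3], [175.9, 238.5]]
75 S [[288.5, 124.3], [434.0, 143.3], [420.9, 264.6], [271.2, 245.6]]
Sc [[275.8, 174.1], [355.5, 267.5], [352.7, 284.5], [238.8, 342.6], [172.8, 233.4]]
front top edge scene [ 489.33214234 -247.65973935   50.        ] [534.6247579  135.94242383  50.        ] 386.26679978811495 6.733841871817331
top z 10 [[861.8, 103.3], [814.2, -288.3], [486.6, -249.6], [533.3, 144.3]]
top z 50 [[847.4, 100.4], [801.5, -278.0], [484.9, -240.7], [530.0, 140.0]]
wedge [[508.7 315.3]
 [501.2 281. ]
 [379.8 302.4]
 [388.7 341.1]] [np.float64(122.8), np.float64(35.1), np.float64(123.3), np.float64(39.8)]
-6 51.0; -5 51.0; -4 51.0; -3 51.0; -2 52.0; -1 56.0; 0 62.0; 1 72.0; 2 98.0; 3 123.0; 4 133.0; 5 134.0; 6 134.0; [-0.98961832 -0.1437205 ]
-6 54.0; -5 54.0; -4 54.0; -3 54.0; -2 56.0; -1 60.0; 0 65.0; 1 80.0; 2 110.0; 3 130.0; 4 136.0; 5 136.0; 6 136.0; [-0.98961832 -0.1437205 ]
```

The edge fits agree across both views. The slab's front-left corner is near (534,136), its yaw is about -6.75°, and the front bench line is at 512.7 mm along slab x. The wedge heel is near (383.5,321) with yaw about -10.6°. Next is the route.

```bash
cat >> h.py <<'E'
def rows(p0,yaw0,way,rounding=(2,1)):
    """p0 mm, yaw rad; way: list of (x,y,z,yawdeg,nrows) linear pieces -> print rounded tool-frame rows"""
    p=np.array(p0,float); yw=np.degrees(yaw0); out=[]
    for x,y,z,a,n in way:
        st=p.copy(); sy=yw
        for i in range(1,n+1):
            tgt=st+(np.array([x,y,z])-st)*i/n if i<n else np.array([x,y,z],float)
            ta=sy+(a-sy)*i/n
            c,s=np.cos(np.radians(yw)),np.sin(np.radians(yw))
            T=np.array([[c,s,0],[s,-c,0],[0,0,-1]]) # rows: tool axes in world
            d=np.round(T@(tgt-p)/10,rounding[0]); t=np.round(-(ta-yw),rounding[1])
            p=p+T.T@(d*10); yw=yw-t; out.append([*d,t])
            assert np.linalg.norm(d)<=4.17 and abs(t)<=7.16,(d,t)
    for i in range(0,len(out),5): print(out[i:i+5] if 0 else [tuple(float(v) for v in r) for r in out[i:i+5]])
    print("end",p,yw); return out
def gap(sx,sy,yaw=-6.75):
    c,s=np.cos(np.radians(yaw)),np.sin(np.radians(yaw)); return np.array([sx*c-sy*s,sx*s+sy*c])
E
python3 - <<'E'
from h import *
print("gap",gap(512.7,152.5))
r=[]; A=np.radians(np.linspace(-66.75,37.6,28)); rad=np.interp(np.arange(28),[0,6,20,27],[650,580,580,518]); 
way=[(rad[i]*np.cos(A[i]),rad[i]*np.sin(A[i]),231.3 if i<23 else np.interp(i,[22,27],[231.3,150]),-66.75+146.15*i/27,1) for i in range(1,28)]
way+=[(411,315.8,60,79.4,3)]
rows((256.573,-597.24,231.349),-1.165,way)
E
```

```text
gap [527.07065099  91.18151601]Traceback (most recent call last):
  File "<stdin>", line 6, in <module>
  File "h.py", line 44, in rows
    assert np.linalg.norm(d)<=4.17 and abs(t)<=7.16,(d,t)
           ^^^^^^^^^^^^^^^^^^^^^^^^^^^^^^^^^^^^^^^^
AssertionError: (array([-1.31, -4.3 ,  0.  ]), np.float64(-5.4))
```

Run:
```python
from h import *
N=32
A=np.radians(np.linspace(-66.75,37.6,N)); rad=np.interp(np.arange(N),[0,8,24,N-1],[650,580,580,518]); 
way=[(rad[i]*np.cos(A[i]),rad[i]*np.sin(A[i]),231.3 if i<27 else np.interp(i,[26,N-1],[231.3,150]),-66.75+146.15*i/(N-1),1) for i in range(1,N)]
way+=[(411,315.8,60,79.4,4)]
rows((256.573,-597.24,231.349),-1.165,way,(1,1))
```

```text
[(-1.0, -3.8, 0.0, -4.7), (-0.9, -3.7, 0.0, -4.7), (-0.8, -3.7, 0.0, -4.7), (-0.7, -3.7, 0.0, -4.8), (-0.7, -3.6, 0.0, -4.7)]
[(-0.5, -3.6, 0.0, -4.7), (-0.5, -3.6, 0.0, -4.7), (-0.4, -3.5, 0.0, -4.7), (0.5, -3.4, 0.0, -4.7), (0.6, -3.3, 0.0, -4.7)]
[(0.7, -3.3, 0.0, -4.8), (0.8, -3.4, 0.0, -4.7), (0.9, -3.2, 0.0, -4.7), (0.9, -3.3, 0.0, -4.7), (1.0, -3.3, 0.0, -4.7)]
[(1.1, -3.2, 0.0, -4.7), (1.2, -3.2, 0.0, -4.7), (1.2, -3.2, 0.0, -4.8), (1.3, -3.1, 0.0, -4.7), (1.4, -3.2, 0.0, -4.7)]
[(1.4, -3.0, 0.0, -4.7), (1.6, -3.1, 0.0, -4.7), (1.6, -3.0, 0.0, -4.7), (1.6, -3.0, 0.0, -4.7), (1.0, -3.3, 0.0, -4.8)]
[(1.0, -3.3, 0.0, -4.7), (1.1, -3.2, 1.6, -4.7), (1.1, -3.2, 1.7, -4.7), (1.1, -3.1, 1.6, -4.7), (1.2, -3.0, 1.6, -4.7)]
[(1.3, -2.9, 1.6, -4.7), (-0.0, 0.0, 2.3, -0.0), (-0.0, 0.0, 2.2, -0.0), (-0.0, 0.0, 2.3, -0.0), (-0.1, 0.0, 2.2, -0.0)]
end [410.75495148 315.37834997  60.349     ] 79.35041686725913
```

Request:
{"method": "arm_command", "body": {
  "increments": [1,-1.0,-3.8,0,-4.7,1,-0.9,-3.7,0,-4.7,1,-0.8,-3.7,0,-4.7,1,-0.7,-3.7,0,-4.8,1,-0.7,-3.6,0,-4.7],
  "newtons": 40
}}

```text
t: 0.52
position: [391.4, -461.9, 230.7]
tool_rot: [-3.141, 0.001, -0.748]
ft_force: [1.8, -0.6, -0.3]
gripper_width: 85.3
```

Request:
{"method": "arm_command", "body": {
  "increments": [1,-0.5,-3.6,0,-4.7,1,-0.5,-3.6,0,-4.7,1,-0.4,-3.5,0,-4.7,1,0.5,-3.4,0,-4.7,1,0.6,-3.3,0,-4.7]
}}

```text
t: 0.93
position: [486.1, -314.7, 231.0]
tool_rot: [3.141, 0.0, -0.339]
ft_force: [0.3, 0.0, -0.2]
gripper_width: 85.3
```

Request:
{"method": "arm_command", "body": {
  "increments": [1,0.7,-3.3,0,-4.8,1,0.8,-3.4,0,-4.7,1,0.9,-3.2,0,-4.7,1,0.9,-3.3,0,-4.7,1,1.0,-3.3,0,-4.7]
}}

```text
t: 1.35
position: [557.0, -160.7, 230.8]
tool_rot: [-3.141, 0.001, 0.073]
ft_force: [0.9, 0.3, 0.5]
gripper_width: 85.3
```

Request:
{"method": "arm_command", "body": {
  "increments": [1,1.1,-3.2,0,-4.7,1,1.2,-3.2,0,-4.7,1,1.2,-3.2,0,-4.8,1,1.3,-3.1,0,-4.7,1,1.4,-3.2,0,-4.7]
}}

```text
t: 1.77
position: [579.9, 7.6, 230.8]
tool_rot: [-3.141, 0.001, 0.484]
ft_force: [0.0, -0.0, -0.0]
gripper_width: 85.4
```

Request:
{"method": "arm_command", "body": {
  "increments": [1,1.4,-3.0,0,-4.7,1,1.6,-3.1,0,-4.7,1,1.6,-3.0,0,-4.7,1,1.6,-3.0,0,-4.7,1,1.0,-3.3,0,-4.8]
}}

```text
t: 2.18
position: [545.3, 172.6, 230.7]
tool_rot: [-3.141, -0.001, 0.897]
ft_force: [0.2, -0.5, 0.3]
gripper_width: 85.7
```

Request:
{"method": "arm_command", "body": {
  "increments": [1,1.0,-3.3,0,-4.7,1,1.1,-3.2,1.6,-4.7,1,1.1,-3.2,1.7,-4.7,1,1.1,-3.1,1.6,-4.7,1,1.2,-3.0,1.6,-4.7]
}}

```text
t: 2.6
position: [433.9, 297.2, 165.3]
tool_rot: [-3.142, 0.0, 1.307]
ft_force: [0.2, 0.3, 0.7]
gripper_width: 85.4
```

Request:
{"method": "arm_command", "body": {
  "increments": [1,1.3,-2.9,1.6,-4.7,1,0,0,2.3,0,1,0,0,2.2,0,1,0,0,2.3,0,1,0,0,0,0]
}}

```text
t: 3.02
position: [408.0, 314.0, 78.1]
tool_rot: [-3.136, 0.005, 1.386]
ft_force: [-1.2, -0.9, -0.2]
gripper_width: 85.4
```

Run:
```python
from h import *
t=vision.snapshot("top")[:,:,::-1]; s=vision.snapshot("scene")[:,:,::-1]
a=cv2.resize(t[220:330,140:270],None,fx=4,fy=4,interpolation=cv2.INTER_CUBIC)
b=cv2.resize(s[210:350,380:520],None,fx=3,fy=3,interpolation=cv2.INTER_CUBIC)
b=cv2.copyMakeBorder(b,0,a.shape[0]-b.shape[0],0,0,0)[:, :280] if b.shape[0]<a.shape[0] else b
cv2.imwrite("pics/hov.png",np.hstack([a,b[:a.shape[0]]])[:, :800]); state()
```

```text
{'t': np.float64(3.117), 'position': array([410.304, 316.119,  81.95 ]), 'tool_rot': array([-3.140e+00,  1.000e-03,  1.385e+00]), 'ft_force': array([-0.236, -0.245, -0.089]), 'gripper_width': np.float64(85.476), 'qpos': array([ 0.141,  0.304, -0.952,  1.921,  0.282,  1.06 ,  0.455])}
```

View pics/hov.png

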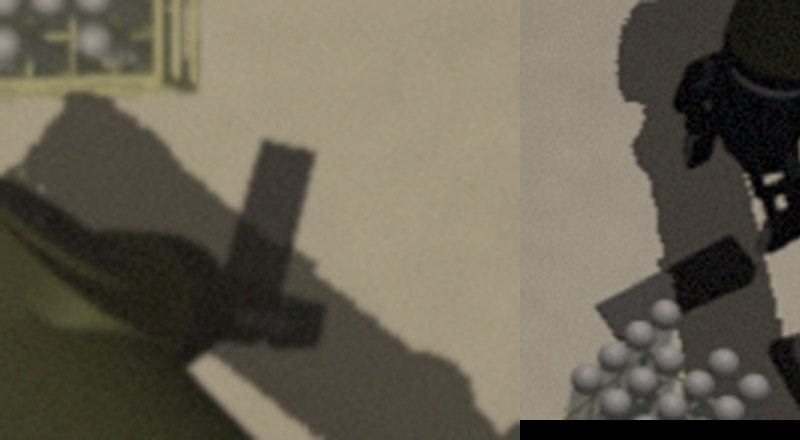

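Request:
{"method": "arm_command", "body": {
  "increments": [1,0,0,2.5,0,1,0,0,2.5,0,1,0,0,2.0,0,1,0,0,0.8,0,1,0,0,0,0]
}}

```text
t: 3.53
position: [410.7, 315.9, 3.9]
tool_rot: [-3.14, 0.001, 1.384]
ft_force: [-0.3, -1.8, 0.1]
gripper_width: 85.4
```

Request:
{"method": "arm_command", "body": {
  "increments": [-1,0,0,0,0,-1,0,0,0,0,-1,0,0,0,0,-1,0,0,0,0,-1,0,0,0,0],
  "newtons": 25
}}

```text
t: 3.95
position: [411.8, 316.9, 5.6]
tool_rot: [3.14, -0.001, 1.385]
ft_force: [-0.3, -1.1, 7.5]
gripper_width: 35.3
```

Request:
{"method": "arm_command", "body": {
  "increments": [-1,0,0,-1.0,0,-1,0,0,-2.0,0,-1,0,0,0,0,-1,0,0,0,0,-1,0,0,0,0],
  "newtons": 35
}}

```text
t: 4.37
position: [410.8, 316.0, 34.1]
tool_rot: [3.141, 0.001, 1.385]
ft_force: [-0.2, -0.7, -1.3]
gripper_width: 34.9
```

Run:
```python
from h import *
s=state()
p=s["position"]; g=gap(512.7-12-97,152.5); print(g,np.hypot(*g))
rows(p,s["tool_rot"][2],[(g[0],g[1],p[2],83.25,8)],(2,1))
t=vision.snapshot("scene")[:,:,::-1]
cv2.imwrite("pics/lift.png",cv2.resize(t[200:350,370:530],None,fx=4,fy=4,interpolation=cv2.INTER_CUBIC))
```

```text
{'t': np.float64(4.367), 'position': array([410.831, 315.954,  34.063]), 'tool_rot': array([3.141e+00, 1.000e-03, 1.385e+00]), 'ft_force': array([-0.22 , -0.705, -1.282]), 'gripper_width': np.float64(34.884), 'qpos': array([ 0.094,  0.377, -0.912,  1.958,  0.36 ,  0.977,  0.395])}
[418.82618919 103.99309233] 431.54367102299165
[(-2.59, 0.59, 0.0, -0.5), (-2.59, 0.56, 0.0, -0.5), (-2.59, 0.55, 0.0, -0.5), (-2.6, 0.52, 0.0, -0.5), (-2.6, 0.5, 0.0, -0.4)]
[(-2.61, 0.47, 0.0, -0.5), (-2.61, 0.46, 0.0, -0.5), (-2.62, 0.44, 0.0, -0.5)]
end [418.87494189 103.98748406  34.0632232 ] 83.241429165832
```

View pics/lift.png

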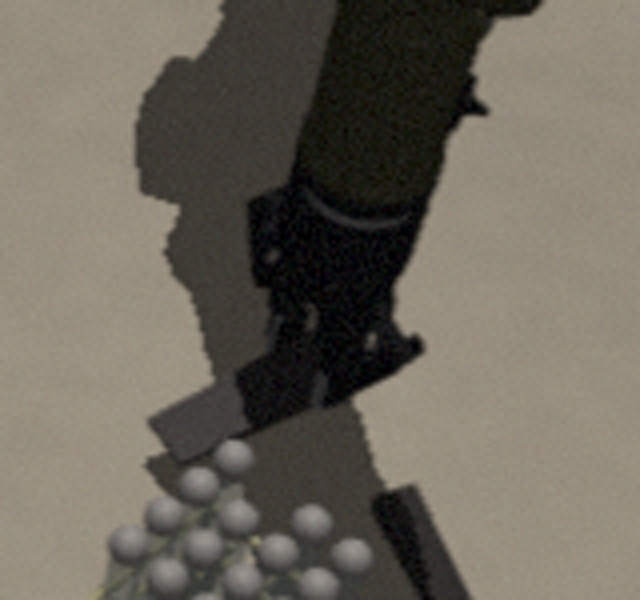

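The wedge hangs from the gripper, with its shadow detached at crop (150,460). Now I'll carry it to the front of the gap.

Request:
{"method": "arm_command", "body": {
  "increments": [-1,-2.6,0.6,0,-0.5,-1,-2.6,0.55,0,-0.5,-1,-2.6,0.55,0,-0.5,-1,-2.6,0.5,0,-0.5,-1,-2.6,0.5,0,-0.4]
}}

```text
t: 4.83
position: [414.8, 182.2, 33.4]
tool_rot: [-3.14, 0.001, 1.428]
ft_force: [0.4, -0.2, -1.0]
gripper_width: 35.3
```

Request:
{"method": "arm_command", "body": {
  "increments": [-1,-2.6,0.5,0,-0.5,-1,-2.6,0.45,0,-0.5,-1,-2.6,0.45,0,-0.5,-1,0,0,0,0,-1,0,0,0,0]
}}

```text
t: 5.25
position: [418.6, 102.7, 33.6]
tool_rot: [-3.14, 0.001, 1.449]
ft_force: [-0.9, 1.1, -0.0]
gripper_width: 35.2
```

Run:
```python
from h import *
s=state()
a=vision.snapshot("scene")[:,:,::-1]; b=vision.snapshot("top")[:,:,::-1]
cv2.imwrite("pics/pre_s.png",a); cv2.imwrite("pics/pre_t.png",b)
A=cv2.resize(a[220:340,300:440],None,fx=4,fy=4,interpolation=cv2.INTER_CUBIC)
B=cv2.resize(b[220:340,240:300],None,fx=4,fy=4,interpolation=cv2.INTER_CUBIC)
cv2.imwrite("pics/pre.png",cv2.convertScaleAbs(np.hstack([A,B]),alpha=1.8))
```

```text
{'t': np.float64(5.25), 'position': array([418.589, 102.725,  33.634]), 'tool_rot': array([-3.140e+00,  1.000e-03,  1.449e+00]), 'ft_force': array([-0.919,  1.06 , -0.041]), 'gripper_width': np.float64(35.169), 'qpos': array([ 0.587,  0.144, -0.92 ,  2.156,  0.146,  0.905,  1.031])}
```

View pics/pre.png

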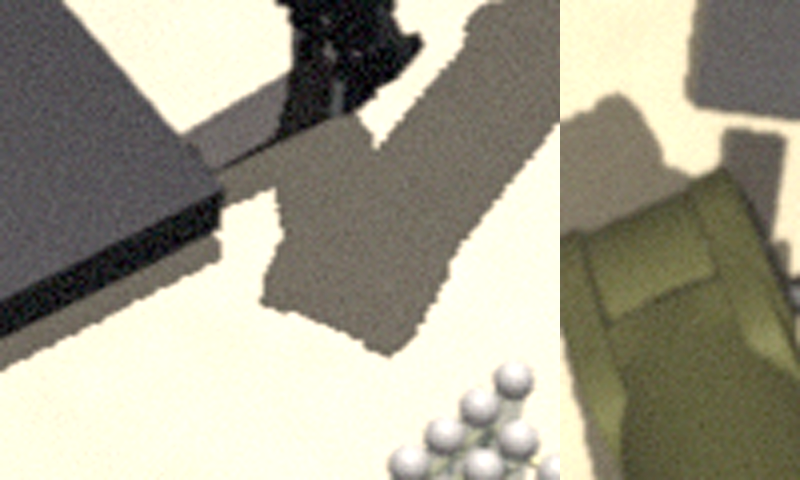

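Run:
```python
from h import *
b=cv2.imread("pics/pre_t.png"); g=cv2.GaussianBlur(cv2.cvtColor(b,cv2.COLOR_BGR2GRAY),(3,3),0).astype(int)
for r in (255,258,262,266,270): print(r,g[r,274:304])
for c in (284,287,290,293): print(c,g[244:262,c])
for uv in ((281.2,253),(296.7,253.5)):
  p=ray("top",uv,31); c,s=np.cos(np.radians(-6.75)),np.sin(np.radians(-6.75)); print(p, "slab", c*p[0]+s*p[1],-s*p[0]+c*p[1])
```

```text
255 [140 140 140 139 134 118  92  70  60  56  53  52  51  51  51  52  53  53
  53  54  57  69  93 118 133 138 138 138 139 139]
258 [141 141 140 139 133 117  90  69  57  53  52  52  53  52  52  51  51  52
  51  51  56  72  99 123 135 137 137 137 137 138]
262 [127 120 110  97  79  60  49  46  48  50  50  50  49  50  51  51  50  50
  51  53  63  86 114 131 136 137 137 136 136 136]
266 [ 46  45  43  43  44  46  47  46  44  43  43  44  47  49  50  50  51  52
  53  59  77 104 127 135 137 137 138 138 137 136]
270 [ 47  50  51  51  52  53  53  52  51  49  45  41  39  39  44  50  52  52
  55  68  94 121 134 137 137 137 137 138 139 139]
284 [ 55  56  57  69  95 121 127 109  81  61  54  53  52  52  52  51  52  52]
287 [ 57  55  54  60  81 108 123 114  90  66  55  51  50  52  52  52  52  51]
290 [ 56  56  55  57  71  99 124 127 108  79  59  53  51  51  51  52  52  50]
293 [ 55  56  57  56  65  89 116 127 113  85  63  54  50  51  51  52  52  53]
[513.35504537 114.27989454  31.        ] slab 496.3645413925584 173.8261745319317
[512.47283759  74.56454632  31.        ] slab 500.156487345181 134.28242255185808
```

Tip is centred near slab y = 153 mm (target 152.5), square to the edge to within about 1°, and about 11 mm in front of it. Lowering.

Request:
{"method": "arm_command", "body": {
  "increments": [-1,0,0,1.5,0,-1,0,0,0.9,0,-1,0,0,0.3,0,-1,0,0,0,0,-1,0,0,0,0]
}}

```text
t: 5.77
position: [418.8, 105.3, 7.2]
tool_rot: [-3.141, -0.0, 1.454]
ft_force: [-0.1, 0.8, -1.0]
gripper_width: 35.0
```

Request:
{"method": "arm_command", "body": {
  "increments": [-1,0,0,0.15,0,-1,0,0,0,0,-1,0,0,0,0,-1,0,0,0,0,-1,0,0,0,0]
}}

```text
t: 6.18
position: [419.3, 104.4, 6.0]
tool_rot: [3.141, 0.0, 1.453]
ft_force: [0.1, 0.8, -0.9]
gripper_width: 35.4
```

Request:
{"method": "arm_command", "body": {
  "increments": [-1,0,0,0.08,0,-1,0,0,0,0,-1,0,0,0,0,-1,0,0,0,0,-1,0,0,0,0]
}}

```text
t: 6.6
position: [419.4, 104.4, 5.6]
tool_rot: [3.141, 0.001, 1.453]
ft_force: [-2.6, -1.2, 5.5]
gripper_width: 35.1
```

Request:
{"method": "arm_command", "body": {
  "increments": [-1,0,0.2,-0.05,0,-1,0,0.3,0,0,-1,0,0.3,0,0,-1,0,0.3,0,0,-1,0,0,0,0]
}}

```text
t: 7.02
position: [430.3, 103.4, 5.6]
tool_rot: [-3.141, -0.0, 1.453]
ft_force: [-3.6, -0.2, 6.9]
gripper_width: 35.2
```

Request:
{"method": "arm_command", "body": {
  "increments": [-1,0,0.2,-0.06,0,-1,0,0.2,0,0,-1,0,0.2,0,0,-1,0,0.2,0,0,-1,0,0,0,0]
}}

```text
t: 7.43
position: [438.6, 102.1, 6.1]
tool_rot: [3.141, -0.0, 1.453]
ft_force: [-0.1, -0.2, -0.2]
gripper_width: 35.1
```

Request:
{"method": "arm_command", "body": {
  "increments": [-1,0,0.1,0,0,-1,0,0.1,0,0,-1,0,0.1,0,0,-1,0,0,0,0,-1,0,0,0,0]
}}

```text
t: 7.85
position: [441.0, 101.9, 6.1]
tool_rot: [3.142, 0.0, 1.453]
ft_force: [0.6, -0.0, -0.9]
gripper_width: 35.3
```

Request:
{"method": "arm_command", "body": {
  "increments": [-1,0,0.1,0,0,-1,0,0.1,0,0,-1,0,0.05,0,0,-1,0,0,0,0,-1,0,0,0,0]
}}

```text
t: 8.27
position: [443.5, 101.6, 6.1]
tool_rot: [-3.142, 0.0, 1.453]
ft_force: [0.0, 0.5, -0.6]
gripper_width: 35.2
```

Request:
{"method": "arm_command", "body": {
  "increments": [-1,0,0.1,0,0,-1,0,0.1,0,0,-1,0,0.05,0,0,-1,0,0,0,0,-1,0,0,0,0]
}}

```text
t: 8.68
position: [445.9, 101.3, 6.1]
tool_rot: [-3.142, 0.0, 1.453]
ft_force: [-0.4, -0.6, -1.4]
gripper_width: 35.2
```

Request:
{"method": "arm_command", "body": {
  "increments": [-1,0,0.1,0,0,-1,0,0.1,0,0,-1,0,0.05,0,0,-1,0,0,0,0,-1,0,0,0,0]
}}

```text
t: 9.1
position: [448.4, 101.0, 6.1]
tool_rot: [-3.141, 0.0, 1.453]
ft_force: [0.6, -0.8, -1.0]
gripper_width: 35.0
```

Request:
{"method": "arm_command", "body": {
  "increments": [-1,0,0.1,0,0,-1,0,0.1,0,0,-1,0,0.1,0,0,-1,0,0,0,0,-1,0,0,0,0]
}}

```text
t: 9.52
position: [451.4, 100.7, 6.1]
tool_rot: [-3.142, -0.0, 1.453]
ft_force: [0.2, -0.3, -0.4]
gripper_width: 35.3
```

Request:
{"method": "arm_command", "body": {
  "increments": [-1,0,0.1,0,0,-1,0,0.1,0,0,-1,0,0.1,0,0,-1,0,0,0,0,-1,0,0,0,0]
}}

```text
t: 9.93
position: [454.4, 100.3, 6.1]
tool_rot: [-3.142, 0.0, 1.453]
ft_force: [0.6, 0.2, -2.3]
gripper_width: 34.8
```

Request:
{"method": "arm_command", "body": {
  "increments": [-1,0,0.1,0,0,-1,0,0.1,0,0,-1,0,0,0,0,-1,0,0,0,0,-1,0,0,0,0]
}}

```text
t: 10.35
position: [456.3, 100.1, 6.1]
tool_rot: [-3.142, 0.0, 1.453]
ft_force: [0.0, 0.0, -0.9]
gripper_width: 35.4
```

Request:
{"method": "arm_command", "body": {
  "increments": [-1,0,0.1,0,0,-1,0,0.1,0,0,-1,0,0.1,0,0,-1,0,0,0,0,-1,0,0,0,0]
}}

```text
t: 10.77
position: [459.4, 99.7, 6.1]
tool_rot: [-3.142, 0.0, 1.453]
ft_force: [-0.2, 0.9, -1.1]
gripper_width: 35.3
```

Request:
{"method": "arm_command", "body": {
  "increments": [-1,0,0.1,0,0,-1,0,0.1,0,0,-1,0,0.1,0,0,-1,0,0,0,0,-1,0,0,0,0]
}}

```text
t: 11.18
position: [462.3, 99.4, 6.1]
tool_rot: [-3.142, 0.0, 1.453]
ft_force: [0.1, 0.6, -0.8]
gripper_width: 35.2
```

Request:
{"method": "arm_command", "body": {
  "increments": [-1,0,0.1,0,0,-1,0,0.1,0,0,-1,0,0.1,0,0,-1,0,0,0,0,-1,0,0,0,0]
}}

```text
t: 11.6
position: [465.4, 99.0, 6.1]
tool_rot: [-3.142, -0.0, 1.453]
ft_force: [0.1, -1.1, -1.4]
gripper_width: 35.2
```

Request:
{"method": "arm_command", "body": {
  "increments": [-1,0,0.1,0,0,-1,0,0.1,0,0,-1,0,0.1,0,0,-1,0,0,0,0,-1,0,0,0,0]
}}

```text
t: 12.02
position: [468.3, 98.7, 6.1]
tool_rot: [-3.142, 0.0, 1.453]
ft_force: [0.5, 0.4, -0.7]
gripper_width: 34.9
```

Request:
{"method": "arm_command", "body": {
  "increments": [-1,0,0.1,0,0,-1,0,0.1,0,0,-1,0,0.1,0,0,-1,0,0,0,0,-1,0,0,0,0]
}}

```text
t: 12.43
position: [471.3, 98.3, 6.1]
tool_rot: [3.142, -0.0, 1.453]
ft_force: [0.7, 0.0, -1.1]
gripper_width: 35.2
```

Request:
{"method": "arm_command", "body": {
  "increments": [-1,0,0.1,0,0,-1,0,0.1,0,0,-1,0,0.1,0,0,-1,0,0,0,0,-1,0,0,0,0]
}}

```text
t: 12.85
position: [472.8, 98.0, 5.7]
tool_rot: [-3.139, 0.001, 1.453]
ft_force: [-5.9, 0.7, 1.0]
gripper_width: 35.2
```

Contact felt: 1.5 mm short of the command, 5.9 N back, about 42 mm in, so the gap is roughly 10 mm. I'll release now and push the heel with shut fingers while the wedge lies free on the bench.

Request:
{"method": "arm_command", "body": {
  "increments": [1,0,-0.1,0,0,1,0,0,0,0,1,0,0,0,0,1,0,0,0,0,1,0,0,0,0]
}}

```text
t: 13.27
position: [473.9, 98.0, 6.4]
tool_rot: [3.14, -0.0, 1.453]
ft_force: [1.0, 0.3, -0.3]
gripper_width: 85.7
```

Request:
{"method": "arm_command", "body": {
  "increments": [1,0,-1.0,0,0,1,0,-1.5,0,0,1,0,-1.5,0,0,1,0,-1.4,0,0,1,0,0,0,0]
}}

```text
t: 13.68
position: [416.1, 104.3, 5.4]
tool_rot: [-3.139, 0.003, 1.455]
ft_force: [-0.5, 1.3, -0.2]
gripper_width: 85.1
```

Request:
{"method": "arm_command", "body": {
  "increments": [-1,0,0,0,0,-1,0,0,0,0,-1,0,0,0,0,-1,0,0,0,0,-1,0,0,0,0]
}}

```text
t: 14.1
position: [420.1, 104.5, 6.1]
tool_rot: [3.142, -0.001, 1.453]
ft_force: [0.1, -0.7, -0.5]
gripper_width: 25.9
```

Run:
```python
from h import *
s=state()
a=vision.snapshot("scene")[:,:,::-1]; b=vision.snapshot("top")[:,:,::-1]
cv2.imwrite("pics/rel_s.png",a); cv2.imwrite("pics/rel_t.png",b)
A=cv2.resize(a[220:340,300:440],None,fx=4,fy=4,interpolation=cv2.INTER_CUBIC)
B=cv2.resize(b[220:340,240:300],None,fx=4,fy=4,interpolation=cv2.INTER_CUBIC)
cv2.imwrite("pics/rel.png",cv2.convertScaleAbs(np.hstack([A,B]),alpha=1.8))
```

```text
{'t': np.float64(14.1), 'position': array([420.147, 104.532,   6.127]), 'tool_rot': array([ 3.142e+00, -1.000e-03,  1.453e+00]), 'ft_force': array([ 0.127, -0.717, -0.506]), 'gripper_width': np.float64(25.897), 'qpos': array([ 0.552,  0.212, -0.9  ,  2.172,  0.221,  0.849,  0.968])}
```

View pics/rel.png

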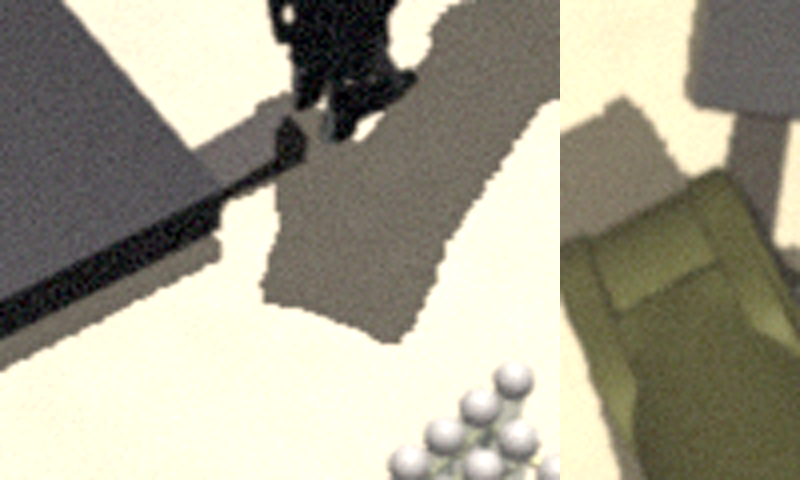

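The wedge sits under the front edge at crop (200,150), with its heel in front of the fingers and the gripper still closing. Finish closing and creep up to the heel.

Request:
{"method": "arm_command", "body": {
  "increments": [-1,0,0,0,0,-1,0,0,0,0,-1,0,0,0,0,-1,0,0.2,0.1,0,-1,0,0.2,0,0]
}}

```text
t: 14.62
position: [423.6, 103.8, 5.0]
tool_rot: [-3.141, 0.0, 1.453]
ft_force: [0.3, -0.5, -0.2]
gripper_width: 0.1
```

Request:
{"method": "arm_command", "body": {
  "increments": [-1,0,0.2,0,0,-1,0,0.2,0,0,-1,0,0.1,0,0,-1,0,0,0,0,-1,0,0,0,0]
}}

```text
t: 15.03
position: [428.5, 103.4, 5.1]
tool_rot: [-3.141, 0.0, 1.453]
ft_force: [-0.2, 0.9, -0.1]
gripper_width: 0.3
```

Request:
{"method": "arm_command", "body": {
  "increments": [-1,0,0.1,0,0,-1,0,0.1,0,0,-1,0,0.1,0,0,-1,0,0,0,0,-1,0,0,0,0]
}}

```text
t: 15.45
position: [431.6, 103.0, 5.1]
tool_rot: [3.142, 0.0, 1.453]
ft_force: [0.3, 0.2, 0.4]
gripper_width: 0.2
```

Request:
{"method": "arm_command", "body": {
  "increments": [-1,0,0.1,0,0,-1,0,0.1,0,0,-1,0,0,0,0,-1,0,0,0,0,-1,0,0,0,0]
}}

```text
t: 15.87
position: [433.5, 102.8, 5.1]
tool_rot: [-3.142, 0.0, 1.453]
ft_force: [-0.8, 1.0, -0.1]
gripper_width: -0.0
```

Request:
{"method": "arm_command", "body": {
  "increments": [-1,0,0.1,0,0,-1,0,0.1,0,0,-1,0,0,0,0,-1,0,0,0,0,-1,0,0,0,0]
}}

```text
t: 16.28
position: [434.1, 102.6, 4.8]
tool_rot: [-3.139, 0.001, 1.453]
ft_force: [-4.9, 0.5, 4.3]
gripper_width: -0.0
```

Request:
{"method": "arm_command", "body": {
  "increments": [-1,0,0.1,0,0,-1,0,0.05,0,0,-1,0,0,0,0,-1,0,0,0,0,-1,0,0,0,0]
}}

```text
t: 16.7
position: [434.2, 102.4, 4.5]
tool_rot: [-3.136, 0.002, 1.453]
ft_force: [-8.6, 0.5, 6.4]
gripper_width: -0.0
```

Request:
{"method": "arm_command", "body": {
  "increments": [-1,0,0.1,-0.02,0,-1,0,0.05,-0.02,0,-1,0,0,0,0,-1,0,0,0,0,-1,0,0,0,0]
}}

```text
t: 17.12
position: [434.4, 102.4, 4.5]
tool_rot: [-3.134, 0.002, 1.454]
ft_force: [-11.3, 1.7, 7.4]
gripper_width: -0.3
```

Request:
{"method": "arm_command", "body": {
  "increments": [-1,0,0.1,-0.02,0,-1,0,0.05,-0.02,0,-1,0,0,0,0,-1,0,0,0,0,-1,0,0,0,0]
}}

```text
t: 17.53
position: [434.6, 102.3, 4.6]
tool_rot: [-3.131, 0.003, 1.454]
ft_force: [-13.2, 1.8, 8.2]
gripper_width: -0.1
```

Request:
{"method": "arm_command", "body": {
  "increments": [-1,0,0.08,-0.03,0,-1,0,0.05,-0.02,0,-1,0,0,0,0,-1,0,0,0,0,-1,0,0,0,0]
}}

```text
t: 17.95
position: [434.7, 102.2, 4.6]
tool_rot: [-3.129, 0.003, 1.454]
ft_force: [-15.6, 2.8, 7.7]
gripper_width: -0.1
```

Pushing at 15.8 N along the slab's axis, the last two steps advanced only about 0.1 mm each, so it is tight. Backing straight off, then up.

Request:
{"method": "arm_command", "body": {
  "increments": [-1,0,-0.3,0,0,-1,0,-0.7,0,0,-1,0,-0.8,0,0,-1,0,0,0,0,-1,0,0,0,0]
}}

```text
t: 18.37
position: [423.9, 103.7, 6.8]
tool_rot: [3.14, 0.0, 1.453]
ft_force: [-0.9, -0.1, 0.2]
gripper_width: 0.1
```

Request:
{"method": "arm_command", "body": {
  "increments": [-1,0,0,-2,0,-1,0,0,-3.5,0,-1,0,0,-4,0,-1,0,0,-4,0,-1,0,0,-3,0]
}}

```text
t: 18.78
position: [424.9, 104.4, 175.0]
tool_rot: [3.137, -0.0, 1.453]
ft_force: [0.6, -0.3, 0.2]
gripper_width: -0.5
```

Run:
```python
from h import *
s=state()
g=gap(400,-60); print(g)
rows(s["position"],s["tool_rot"][2],[(480,-150,s["position"][2],30,8)],(1,1))
```

```text
{'t': np.float64(18.783), 'position': array([424.916, 104.428, 175.019]), 'tool_rot': array([ 3.137, -0.   ,  1.453]), 'ft_force': array([ 0.624, -0.297,  0.178]), 'gripper_width': np.float64(-0.521), 'qpos': array([ 0.689, -0.112, -0.922,  2.   , -0.094,  1.207,  1.256])}
[ 390.17513893 -106.5990664 ]
[(-3.1, 1.1, 0.0, 6.7), (-2.9, 1.4, 0.0, 6.6), (-2.8, 1.7, 0.0, 6.7), (-2.5, 2.0, 0.0, 6.6), (-2.3, 2.4, 0.0, 6.7)]
[(-2.0, 2.5, 0.0, 6.7), (-1.7, 2.8, 0.0, 6.6), (-1.3, 3.0, 0.0, 6.7)]
end [ 480.11704964 -150.21649975  175.01942221] 29.977079234292862
```

Request:
{"method": "arm_command", "body": {
  "increments": [-1,-3.1,1.1,0,6.7,-1,-2.9,1.4,0,6.6,-1,-2.8,1.7,0,6.7,-1,-2.5,2.0,0,6.6,-1,-2.3,2.4,0,6.7]
}}

```text
t: 19.2
position: [458.7, -57.4, 172.1]
tool_rot: [3.139, -0.0, 0.866]
ft_force: [0.4, 0.5, -0.2]
gripper_width: -0.1
```

Request:
{"method": "arm_command", "body": {
  "increments": [-1,-2.0,2.5,0,6.7,-1,-1.7,2.8,0,6.6,-1,-1.3,3.0,0,6.7,-1,0,0,0,0,-1,0,0,0,0]
}}

```text
t: 19.62
position: [478.8, -153.0, 171.4]
tool_rot: [-3.142, -0.001, 0.519]
ft_force: [-0.3, 0.6, -0.1]
gripper_width: 0.4
```

Run:
```python
from h import *
s=state()
a=vision.snapshot("scene")[:,:,::-1]; b=vision.snapshot("top")[:,:,::-1]
cv2.imwrite("pics/fin_s.png",a); cv2.imwrite("pics/fin_t.png",b)
A=cv2.resize(a[220:340,300:420],None,fx=4,fy=4,interpolation=cv2.INTER_CUBIC)
B=cv2.resize(b[220:340,240:320],None,fx=4,fy=4,interpolation=cv2.INTER_CUBIC)
cv2.imwrite("pics/fin.png",cv2.convertScaleAbs(np.hstack([A,B]),alpha=1.8))
b0=cv2.imread("pics/top0.png")
cv2.imwrite("pics/diff.png",cv2.convertScaleAbs(cv2.absdiff(b0,b),alpha=3))
```

```text
{'t': np.float64(19.617), 'position': array([ 478.805, -153.029,  171.405]), 'tool_rot': array([-3.142e+00, -1.000e-03,  5.190e-01]), 'ft_force': array([-0.337,  0.644, -0.098]), 'gripper_width': np.float64(0.427), 'qpos': array([ 0.928,  0.089, -0.697,  1.869,  0.06 ,  1.204,  0.729])}
```

View pics/fin.png

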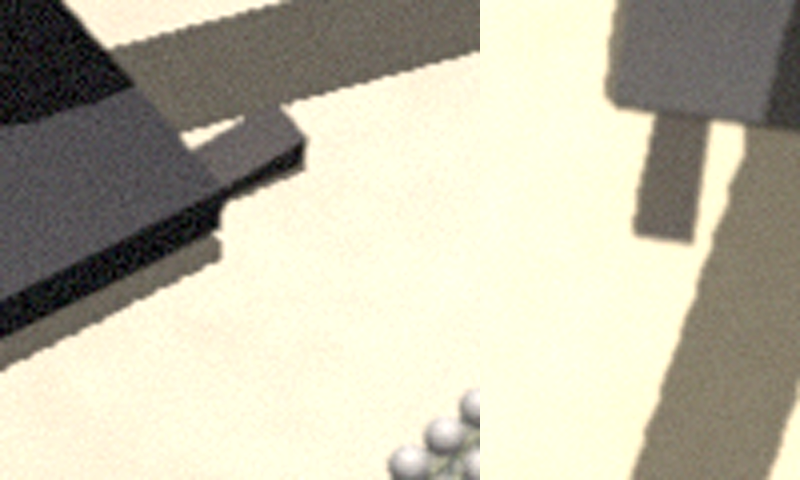

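View pics/diff.png

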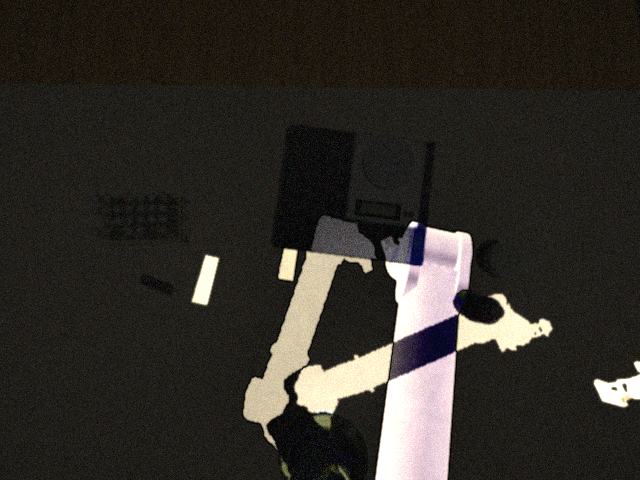

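Run:
```python
from h import *
b=cv2.imread("pics/fin_t.png"); g=cv2.GaussianBlur(cv2.cvtColor(b,cv2.COLOR_BGR2GRAY),(3,3),0).astype(float)
L=[];Rr=[]
for r in range(253,276):
    row=g[r,272:303]; i=int(np.argmin(row)); 
    lo=[k for k in range(31) if row[k]<95][0]; hi=[k for k in range(31) if row[k]<95 and k<lo+20][-1]
    L.append((272+lo-(95-row[lo])/(row[lo-1]-row[lo]),r)); Rr.append((272+hi+(95-row[hi])/(row[hi+1]-row[hi]),r))
c,s=np.cos(np.radians(-6.75)),np.sin(np.radians(-6.75))
for n,E in(("L",L),("R",Rr)):
    P=[]
    for u in E:
        x=ray("top",u,10)
        z=np.clip(3+.168*(62.5*2-(c*x[0]+s*x[1]-430)),3,24); x=ray("top",u,z); P.append((c*x[0]+s*x[1],-s*x[0]+c*x[1]))
    P=np.array(P); k=np.polyfit(P[:,0],P[:,1],1); print(n,"angle rel slab deg",np.degrees(np.arctan(k[0])),"sy mean",P[:,1].mean())
for col in (282,285,288,291): 
    print(col,g[274:284,col].round())
print(ray("top",(285.5,279.3),24), gap(430,152.5))
```

```text
L angle rel slab deg -2.65525452911995 sy mean 173.8725492675508
R angle rel slab deg 0.0017496609959281064 sy mean 135.98514238185226
282 [ 58.  58.  57.  59.  73. 100. 128. 144. 148. 149.]
285 [ 58.  58.  58.  58.  65.  85. 113. 136. 145. 148.]
288 [ 58.  57.  58.  59.  61.  75. 103. 130. 143. 147.]
291 [ 59.  57.  57.  59.  61.  70.  91. 118. 138. 147.]
[446.41192382 102.61407197  24.        ] [444.9438896  100.90185878]
```

Right edge, which has no shadow, is at 0.0° to the slab. The wedge centre is at about 154 mm (target 152.5) and it is about 43 mm in. Nothing else shows a shift in the difference picture. Handing in.

Run:
```python
from rig import hand_in
print(hand_in())
```

```text
the job is handed in; nothing more can be done
None
```

The larger wedge is jammed under the slab's front edge near the front left corner. I handed the job in at about 20 s, with the arm well clear.

**What I did:** I gripped the wedge near its heel, carried it to the gap and slid it in flat along the bench until it touched. I then let go and pushed the heel with shut fingers, up to 15.8 N along the push. The highest total force I read was about 17.6 N, and the last steps moved it only about 0.1 mm each.

**Last checks:**
- **Depth:** the wedge is about 43 mm in, so the gap is roughly 10 mm.
- **Position:** its centre is about 1.5 mm left of the target, which is within the camera's 2 mm accuracy.
- **Squareness:** the clean right edge is at 0.0° to the slab. The left edge read -2.7°, which I put down to the wedge's shadow on that side.
- **Everything else:** comparing top pictures before and after showed no shift of the slab, balance, rack, dishes or small wedge. The bottle was partly in the arm's shadow, so that check is weaker for it.

I did not push again after that to test the hold.

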